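Level and bolt the tilting slide-drying table

ROBOT

A 7-joint arm with a two-finger parallel gripper is mounted at the origin on a cart in front of the work surface, level with it; the furniture and walls round the work are solid. World frame = base frame: x ahead of the robot, y to its left, z up, the work surface at z = 0. Lengths are in m, angles in rad, forces in N, time in s.
With the tool pointing down it reaches from about 0.425 to 0.925 m from the base axis. Payload 6.8 kg.
Tool frame: the origin (TCP) lies midway between the tips of the shut fingers; the grasp point (between the pads) lies 19 mm behind it; z points along the fingers, y is the direction in which the jaws open and shut (so a half turn about z gives the same grasp; the last joint's range is limited). The gripper opens to 85 mm and grips with 20 to 120 N. Pads are 22 mm wide; open, the fingers measure 114 mm over their backs; the gripper's body (76 mm by 85 mm) begins 54 mm behind the grasp point. The pads swing forward as they close: fully open they stand 13 mm farther back than shut.
Start: joints at [1.064, 0.477, 0.022, 1.555, -0.011, 1.109, -0.083], TCP at [0.262, -0.622, 0.231] pointing down, gripper open.
Joint ranges: [-2.96, 2.96], [-0.34, 2.1], [-1.41, 1.46], [0.24, 2.44], [-1.37, 4.51], [0.17, 1.92], [-2.96, 2.96]. Speed limits (rad/s): [2.39, 2.39, 3.14, 3.14, 3.14, 3.14, 3.14].

INTERFACE

Orientations are given as a unit quaternion [w, x, y, z].
In Python, from station import * gives the robot as it stands. The module is installed in compiled form; this text tells all that it offers.
- The arm moves only by the tool jog_arm, never from a script. Its arguments are lists of equal length, an entry for each row: "dp": the shift along the tool's x, y, z in units of 25 mm (1.0 is 25 mm), a list of three; "angular": the turn, a rotation vector about the tool's x, y, z in units of 5 degrees (1.0 is 5 degrees), a list of three; "claw": the finger opening in mm, from 0 to 85.4. A call has exactly 5 rows; each row is the pose to reach, as a shift and turn from the pose commanded when the call began, along the tool's axes at that moment; what a row does not reach only later rows make up. A row lasts 1/10 s, in which the tool goes at most 50 mm and 8.59 degrees, less where a joint would pass 70% of its speed; a pose out of reach is approached as far as the arm can. A call with a gripper value outside its range is refused whole. The fingers move at their own pace and stop on an object; "grip_force" is the grip in N (left out, the last holds). Time passes only in rows, so rows that repeat a pose let the fingers close, or fill a call up. It gives the time, the measured TCP pose, the force and the opening at its end, in the units of the state.
- get_obs(): the state, without advancing time (a new reading comes with each control period).
- read_camera(name): name is "scene" or "top" or "wrist"; returns a dict with "pixels" (400x640x3 uint8, blue, green, red), "camera_matrix" (3x3 intrinsics, pixels), "rvec" (rotation vector, rad) and "tvec" (3), from world to camera coordinates, as OpenCV has them. Camera axes: x right, y down, z forward; pixel columns grow to the right and rows downward; lengths in m; the calibration is good to about 2 mm. A picture is of the moment at which its call begins. There is no depth.
- hand_in(): hands the job in, once; it reports no verdict.
The state is a dict: "t": time; "q": joint angles; "joint_vel": joint speeds; "joint_torque": joint torques, N m; "eef_pos": TCP position; "tool_rot": TCP orientation; "contact_force": force on the tool from outside, world axes, zero at the start; "torque": the same for the moment, N m; "gripper_width": opening from 0.0 (shut) to 1.0 (fully open).
Only numpy, scipy, OpenCV 4.12 (cv2) and the standard library are available. Lean on these libraries where they do the work, as an engineer would, in place of code of your own. Each camera call takes 0.05 s, during which the arm holds its last target.

TASK

Push the sprung, raised plate of the slide-drying table down until it lies level on its stops, keep it down while you slide its red-saddled bolt fully home under the keeper, then let go so that the bolt alone holds the plate level. Press firmly but never with more than 25 N, keep off the glass slides, and leave the bottle, the eyepiece and the eraser where they are.

Things in the scene. Friction and masses are not known exactly. Their poses are not given: they have to be found in the camera images.
- base: Grey foot of the drying table, 210 x 210 x 12 mm, fixed. Origin: centre of its underside; x from the table's hinged edge to its free edge (away from the robot at yaw 0), y left, z up. Hinge, plate, stops, bolt and keeper ride on an aluminium deck on levelling screws; the deck's height differs up to 4 mm either way from the nominal heights told here and is not measured: feel for it.
- hinge_nominal (a point): Fixed point of the base: middle of the hinge axis (along y) at nominal deck height; -80 mm in x, 0 in y, 47 mm above the base's origin. The saddle's floor middle is 137 mm from this axis along the plate and 14 mm above it: at tilt a it lies 137 cos a - 14 sin a mm ahead (+x) and 137 sin a + 14 cos a mm above.
- plate (a joint): Tilt of the blue plate (158 x 150 x 6 mm) in rad: 0 = level on hard stops, 0.36 = raised, held by its spring. Pressing on the saddle takes about 2 N when raised and 6 N just before level; on the stops the force rises steeply, and 12 to 16 N holds it safely down. On it lie three glass slides, 76 x 26 x 2 mm, 21 to 97 mm from the hinge axis; fragile, not to be touched.
- saddle_nominal (a point): Fixed point of the base: where the middle of the red saddle's floor lies with plate level, bolt 0 and deck at nominal height (57, -10, 61 mm from the base's origin). The saddle is the bolt's thumb rest and moves with it: flat floor 30 mm (x) by 42 mm (y) between two lips at its y ends, 5 mm thick, 10 mm high; open along x. Push down on the floor; push the bolt by floor or lip.
- bolt (a joint): Travel in m of the steel bolt lying on the plate, along the table's +y: 0 = drawn back, 0.020 = fully home (end stop). Stays where left (friction about 1.5 N). Its nose (12 mm wide, 6 mm thick) enters the keeper after 6 mm, only if the plate is level; too high it strikes the keeper. Released, the spring lifts the plate slightly until the nose bears on the keeper.
- keeper_nominal (a point): Fixed point of the base: middle of the slot under the keeper, a steel staple (40 x 14 mm, bar on two posts) on the deck beside the plate's +y edge, at nominal deck height (57, 91, 54 mm from the base's origin). The bolt's nose goes under its bar with 2 mm to spare above.
- dropper_bottle: Brown dropper bottle with black bulb, 29 mm across, 102 mm high, standing at the table's right (-y). Origin: centre of its underside.
- spare_eyepiece: Black microscope eyepiece, 39 mm across, 46 mm high, standing at the table's left (+y). Origin: centre of its underside.
- eraser: White and blue eraser, 19 x 44 x 12 mm, lying at the table's left (+y), nearer the robot. Origin: centre of its underside.

How it is judged:
By the outcome, as a careful person would: the job done as asked, in the order asked, and still so for the second after the job is handed in, with the robot touching nothing.
It also fails if it takes over 45 s, if anything falls off the work surface, if the arm or the gripper's body presses on something with over 40 N, if the wrist force passes 120 N, or if a joint passes its speed limit or range.

## Working session

There is one attempt and no reset: what is moved stays moved. The work goes in short steps, Python scripts to look and compute and a tool call to move; the robot and the scene stay as the last step left them, time stands still between calls to the robot, and variables do not carry over. Pictures are saved under pics/ and viewed, and the job is handed in when it is done.

Besides the shell and the picture viewer there is one more tool, called after "Request:" by a JSON object that holds its "name" and its "arguments", one argument or row to a line. jog_arm: Moves the arm, as the interface text tells. Its arguments: {"type":"object","properties":{"dp":{"type":"array","items":{"type":"array","items":{"type":"number"}}},"angular":{"type":"array","items":{"type":"array","items":{"type":"number"}}},"claw":{"type":"array","items":{"type":"number"}},"grip_force":{"type":"number"}},"required":["dp","angular","claw"]}

```bash
mkdir -p pics; python3 - <<'E'
from station import *
import cv2
o=get_obs()
for k in o: print(k,o[k])
for n in ["scene","top","wrist"]:
    c=read_camera(n); cv2.imwrite(f"pics/{n}0.png",c["pixels"]); print(n,c["camera_matrix"],c["rvec"],c["tvec"])
E
```

```text
t 0.0
q [ 1.06388784  0.4777201   0.02235626  1.55645016 -0.01148164  1.10934224
 -0.08313258]
joint_vel [ 0.00188498 -0.0008089  -0.00033619  0.0003333   0.00092592 -0.001126
 -0.00116245]
joint_torque [-9.59926329e-04 -5.96458876e+01  1.60729095e+00 -2.81206173e+01
  1.23555015e-02  9.43624880e-03  3.66194934e-05]
eef_pos [ 0.26185441 -0.62148762  0.23038026]
tool_rot [-8.59336616e-04  9.80186098e-01  1.98076778e-01 -2.52704429e-04]
contact_force [ 0.65257864 -0.40887231 -0.03699675]
torque [-0.02774619  0.00494545 -0.01343813]
gripper_width 0.9984820820128352
scene [[502.67143785   0.         321.76993095]
 [  0.         502.67143785 197.50147486]
 [  0.           0.           1.        ]] [ 1.17750999 -2.28597465  1.03883822] [0.27425226 0.33696798 0.73264057]
top [[439.98369208   0.         318.82116951]
 [  0.         439.98369208 197.63634667]
 [  0.           0.           1.        ]] [ 2.11715794 -2.06337667  0.24066487] [-0.03034207  0.52123226  0.79614144]
wrist [[304.69461305   0.         322.49188638]
 [  0.         304.69461305 197.54535309]
 [  0.           0.           1.        ]] [-2.40613171  1.5950028   0.24070801] [-0.67455051 -0.0388251   0.38078906]
```

View pics/scene0.png

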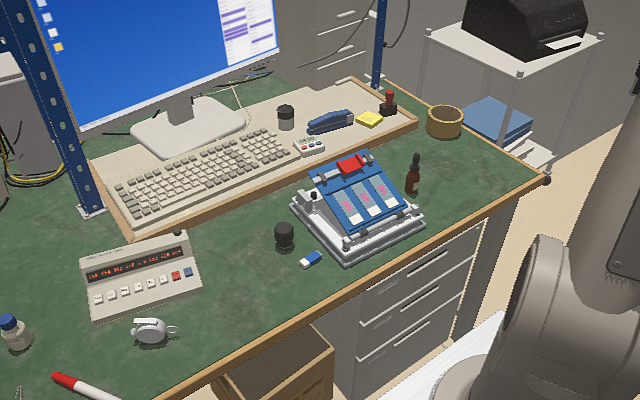

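View pics/top0.png

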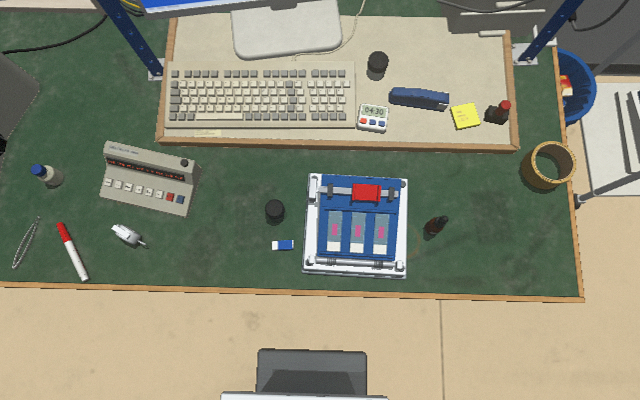

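View pics/wrist0.png

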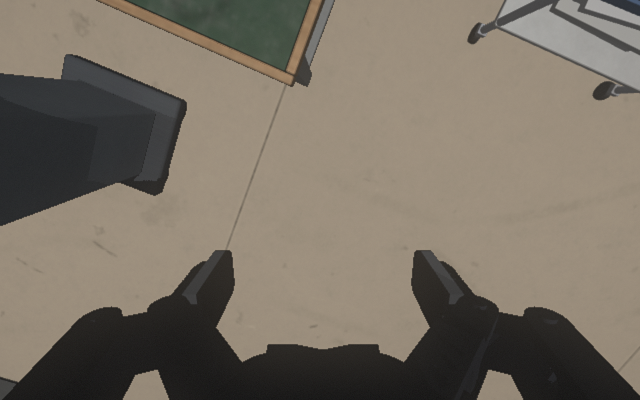

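```bash
python3 - <<'E'
import cv2
a=cv2.imread("pics/top0.png")[155:295,255:455]; cv2.imwrite("pics/topz.png",cv2.resize(a,None,fx=4,fy=4,interpolation=cv2.INTER_CUBIC))
a=cv2.imread("pics/scene0.png")[140:280,265:445]; cv2.imwrite("pics/scenez.png",cv2.resize(a,None,fx=4,fy=4,interpolation=cv2.INTER_CUBIC))
E
```

```text
(no output)
```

View pics/topz.png

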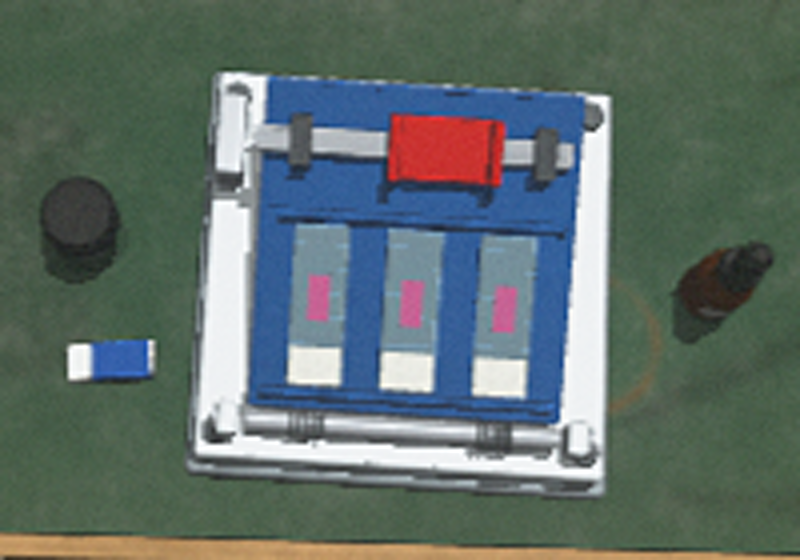

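View pics/scenez.png

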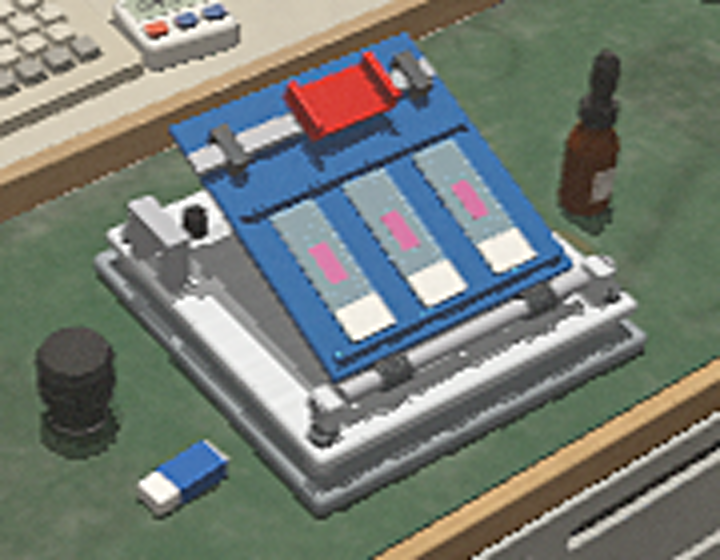

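```bash
cat > h.py <<'E'
from station import *
import cv2, numpy as np
from scipy.spatial.transform import Rotation as R
def proj(c,P):
    return cv2.projectPoints(np.array(P,float),c["rvec"],c["tvec"],c["camera_matrix"],None)[0][:,0]
def plate(s,y,n,h,a): # plate frame -> base frame
    return [-.08+s*np.cos(a)-n*np.sin(a), y, .047+h+s*np.sin(a)+n*np.cos(a)]
E
cat > fit.py <<'E'
from h import *
from scipy.optimize import least_squares
ct=read_camera("top"); cs=read_camera("scene")
T=lambda u,v:(255+(u-1.5)/4,155+(v-1.5)/4)
S=lambda u,v:(265+(u-1.5)/4,140+(v-1.5)/4)
obs=[]
B=lambda x,y,z:(lambda h,a:[x,y,z])
Pl=lambda s,y,n:(lambda h,a:plate(s,y,n,h,a))
obs+=[(0,T(604,494),B(-.105,-.105,0)),(0,T(188,472),B(-.105,.105,0)),
 (1,S(318,515),B(-.105,.105,0)),(1,S(97,266),B(.105,.105,.006)),(1,S(645,345),B(-.105,-.105,.006))]
# saddle lips outer top corners
for uv,p in [((390,115),(.152,.016,.024)),((505,122),(.152,-.036,.024)),((502,187),(.122,-.036,.024)),((388,181),(.122,.016,.024))]:
    obs.append((0,T(*uv),Pl(*p)))
for uv,p in [((287,82),(.152,.016,.024)),((362,54),(.152,-.036,.024)),((400,100),(.122,-.036,.024)),((309,138),(.122,.016,.018))]:
    obs.append((1,S(*uv),Pl(*p)))
cams=[ct,cs]
def res(p):
    x,y,w,h,a=p; r=[]
    M=R.from_euler('z',w).as_matrix()
    for k,uv,f in obs:
        r+=list(proj(cams[k],[M@np.array(f(h,a))+[x,y,0]])[0]-uv)
    r+=[h/.003*1,(a-.36)/.02]
    return np.array(r)
s=least_squares(res,[.55,-.05,0,0,.36],loss='soft_l1')
print(s.x); print(res(s.x)[:-2].reshape(-1,2).round(1))
x,y,w,h,a=s.x; M=R.from_euler('z',w).as_matrix()
g=lambda p:M@np.array(p)+[x,y,0]
print("saddle raised",g(plate(.137,-.01,.014,h,a)),"level nominal",g([.057,-.01,.061]),"keeper",g([.057,.091,.054]))
for k,n in enumerate(["top","scene"]):
    im=cams[k]["pixels"].copy()
    im=cv2.resize(im,None,fx=4,fy=4)
    def poly(P):
        q=proj(cams[k],[g(p) for p in P])*4+1.5
        cv2.polylines(im,[q.astype(int)],True,(0,255,255),1)
    poly([[sx*.105,sy*.105,0] for sx,sy in [(1,1),(1,-1),(-1,-1),(-1,1)]])
    poly([plate(q,yy,.014,h,a) for q,yy in [(.122,.011),(.152,.011),(.152,-.031),(.122,-.031)]])
    poly([plate(q,yy,.024,h,a) for q,yy in [(.122,.016),(.152,.016),(.152,-.036),(.122,-.036)]])
    poly([[.057+i*.007,.091+j*.02,.062+h] for i,j in [(1,1),(1,-1),(-1,-1),(-1,1)]])
    poly([[.057+i*.02,.091+j*.007,.062+h] for i,j in [(1,1),(1,-1),(-1,-1),(-1,1)]])
    poly([plate(q,yy,.005,h,a) for q,yy in [(.021,.05),(.097,.05),(.097,-.05),(.021,-.05)]])
    cr=im[620:1180,1020:1820] if k==0 else im[560:1120,1060:1780]
    cv2.imwrite(f"pics/fit_{n}.png",cr)
E
python3 fit.py
```

```text
[ 0.48092424 -0.09349986 -0.02854248 -0.00201641  0.35491515]
[[ 0.5  1.2]
 [-0.1  0.9]
 [-0.8  1.3]
 [-2.8 -0.8]
 [-0.3 -1.3]
 [ 0.6  0.3]
 [ 0.4  0. ]
 [ 0.   0.1]
 [ 0.2  0.1]
 [-1.4  0.9]
 [ 0.5 -0.5]
 [-0.9 -1. ]
 [ 0.4 -0.1]]
saddle raised [ 0.52421756 -0.10473997  0.10572003] level nominal [ 0.53761564 -0.10512249  0.061     ] keeper [ 0.54049804 -0.00416363  0.054     ]
```

View pics/fit_top.png

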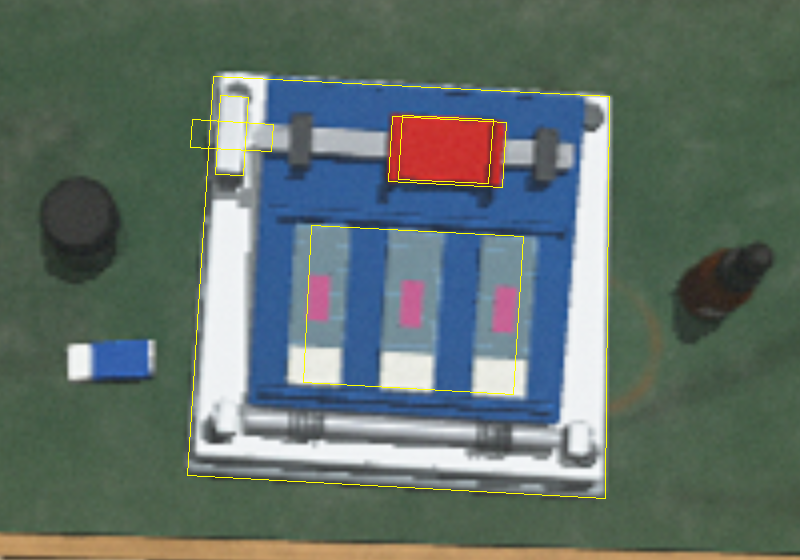

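View pics/fit_scene.png

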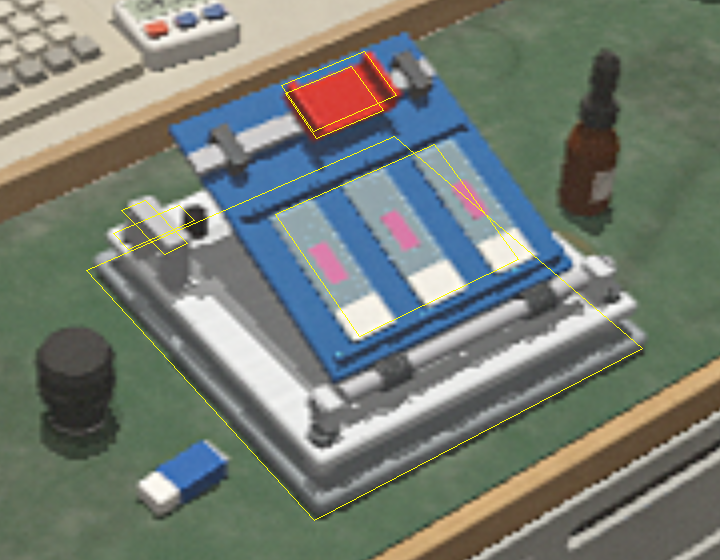

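```bash
cat > rel.py <<'E'
from h import *
import sys
# usage: rel.py x y z yaw_deg
o=get_obs(); q=o["tool_rot"]; Rm=R.from_quat([q[1],q[2],q[3],q[0]])
def st():
    print("t",round(o["t"],2),"p",o["eef_pos"].round(4),"F",np.round(o["contact_force"],2),"w",round(float(o["gripper_width"]),3),"axes x",Rm.as_matrix()[:,0].round(4),"z",Rm.as_matrix()[:,2].round(4))
st()
if len(sys.argv)>3:
    p=np.array(list(map(float,sys.argv[1:4])))
    w=np.radians(float(sys.argv[4]))
    Rt=R.from_matrix(np.array([[np.cos(w),np.sin(w),0],[np.sin(w),-np.cos(w),0],[0,0,-1]]))
    print("dp",(Rm.inv().apply(p-o["eef_pos"])/.025).round(3),"ang",(np.degrees((Rm.inv()*Rt).as_rotvec())/5).round(3))
E
python3 rel.py 0.52 -0.105 0.17 -1.6
```

```text
t 0.25 p [ 0.262  -0.6218  0.2309] F [ 0.04 -0.21  0.4 ] w 0.998 axes x [ 0.9215  0.3883 -0.    ] z [-3.e-04  7.e-04 -1.e+00]
dp [ 17.536 -15.041   2.446] ang [-9.00e-03  2.00e-03  4.89e+00]
```

Request:
{"name": "jog_arm", "arguments": {
  "dp": [
    [1.0,-0.9,0],
    [2.3,-2.0,0],
    [3.6,-3.1,0],
    [5.0,-4.3,0],
    [6.3,-5.4,0]
  ],
  "angular": [
    [0,0,1],
    [0,0,2],
    [0,0,3],
    [0,0,4],
    [0,0,4.9]
  ],
  "claw": [0,0,0,0,0],
  "grip_force": 40
}}

```text
t: 0.75
eef_pos: [0.3556, -0.4345, 0.2313]
tool_rot: [-0.0, 1.0, -0.016, 0.0]
contact_force: [0.8, 0.4, 0.9]
gripper_width: 0.142
```

```bash
python3 rel.py 0.52 -0.105 0.17 -1.6
```

```text
t 0.75 p [ 0.3556 -0.4345  0.2313] F [0.78 0.42 0.93] w 0.142 axes x [ 9.995e-01 -3.200e-02  2.000e-04] z [ 2.e-04  2.e-04 -1.e+00]
dp [  6.152 -13.382   2.455] ang [-0.003 -0.002 -0.046]
```

Request:
{"name": "jog_arm", "arguments": {
  "dp": [
    [0.7,-1.6,0],
    [1.5,-3.2,0],
    [2.2,-4.8,0],
    [2.9,-6.4,0],
    [3.7,-8.0,0]
  ],
  "angular": [
    [0,0,0],
    [0,0,0],
    [0,0,0],
    [0,0,0],
    [0,0,0]
  ],
  "claw": [0,0,0,0,0]
}}

```text
t: 1.25
eef_pos: [0.4533, -0.2377, 0.2315]
tool_rot: [0.0, 1.0, -0.015, 0.0]
contact_force: [0.9, -1.1, 0.7]
gripper_width: 0.002
```

Request:
{"name": "jog_arm", "arguments": {
  "dp": [
    [0.6,-1.4,0.3],
    [1.2,-2.8,0.6],
    [1.8,-4.2,1.0],
    [2.4,-5.4,1.5],
    [2.4,-5.4,1.5]
  ],
  "angular": [
    [0,0,0],
    [0,0,0],
    [0,0,0],
    [0,0,0],
    [0,0,0]
  ],
  "claw": [0,0,0,0,0]
}}

```text
t: 1.75
eef_pos: [0.518, -0.1003, 0.1925]
tool_rot: [-0.001, 1.0, -0.01, -0.001]
contact_force: [-0.0, 0.7, -0.6]
gripper_width: -0.005
```

```bash
python3 rel.py 0.52 -0.105 0.13 -1.6; python3 - <<'E'
from h import *
for n in ["wrist","top","scene"]:
    cv2.imwrite(f"pics/{n}1.png",read_camera(n)["pixels"])
E
```

```text
t 1.75 p [ 0.518  -0.1003  0.1925] F [-0.01  0.69 -0.65] w -0.005 axes x [ 0.9998 -0.021  -0.0011] z [-0.0011  0.0028 -1.    ]
dp [0.085 0.192 2.499] ang [-0.032  0.013  0.08 ]
```

View pics/wrist1.png

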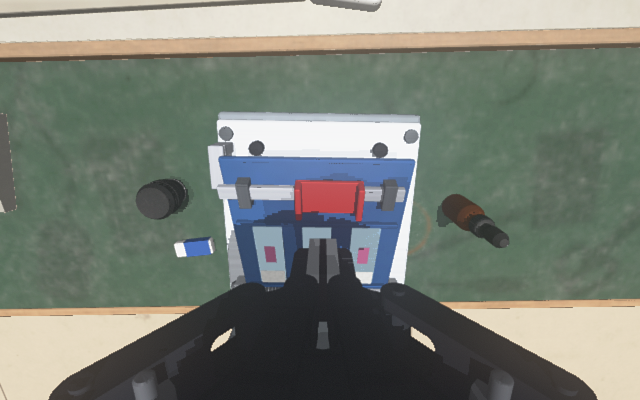

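View pics/scene1.png

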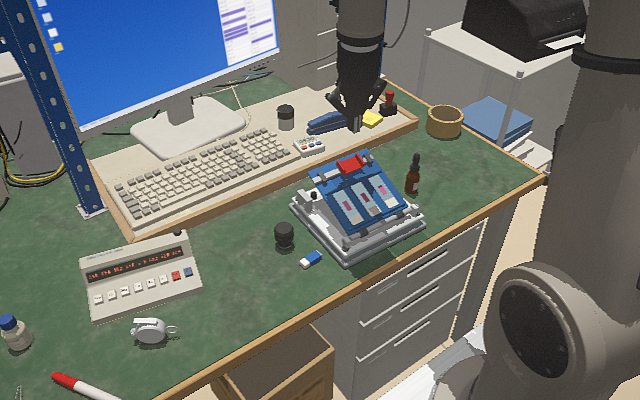

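Request:
{"name": "jog_arm", "arguments": {
  "dp": [
    [0.1,0.1,0.6],
    [0.1,0.2,1.2],
    [0.1,0.2,1.8],
    [0.1,0.2,2.4],
    [0.1,0.2,2.4]
  ],
  "angular": [
    [0,0,0],
    [0,0,0],
    [0,0,0],
    [0,0,0],
    [0,0,0]
  ],
  "claw": [0,0,0,0,0]
}}

```text
t: 2.4
eef_pos: [0.5175, -0.1128, 0.1325]
tool_rot: [0.0, 1.0, -0.016, -0.002]
contact_force: [0.1, -1.2, -0.3]
gripper_width: 0.003
```

```bash
python3 rel.py 0.52 -0.105 0.13 -1.6; python3 - <<'E'
from h import *
for n in ["wrist","top","scene"]:
    c=read_camera(n); cv2.imwrite(f"pics/{n}2.png",c["pixels"])
    o=get_obs(); u,v=proj(c,[o["eef_pos"]])[0]; print(n,u,v)
    u,v=int(u),int(v); a=c["pixels"][max(0,v-60):v+60,u-80:u+80]; cv2.imwrite(f"pics/{n}2z.png",cv2.resize(a,None,fx=5,fy=5,interpolation=cv2.INTER_CUBIC)) 
E
```

```text
t 2.4 p [ 0.5175 -0.1128  0.1325] F [ 0.09 -1.15 -0.33] w 0.003 axes x [ 0.9995 -0.0317 -0.0031] z [-3.1e-03 -3.0e-04 -1.0e+00]
dp [ 0.09  -0.317  0.101] ang [ 0.005  0.036 -0.043]
wrist 321.0775717989138 253.8215515106576
top 371.87292795114547 190.89014744430818
scene 353.2061660391564 153.55042817660888
```

View pics/wrist2z.png

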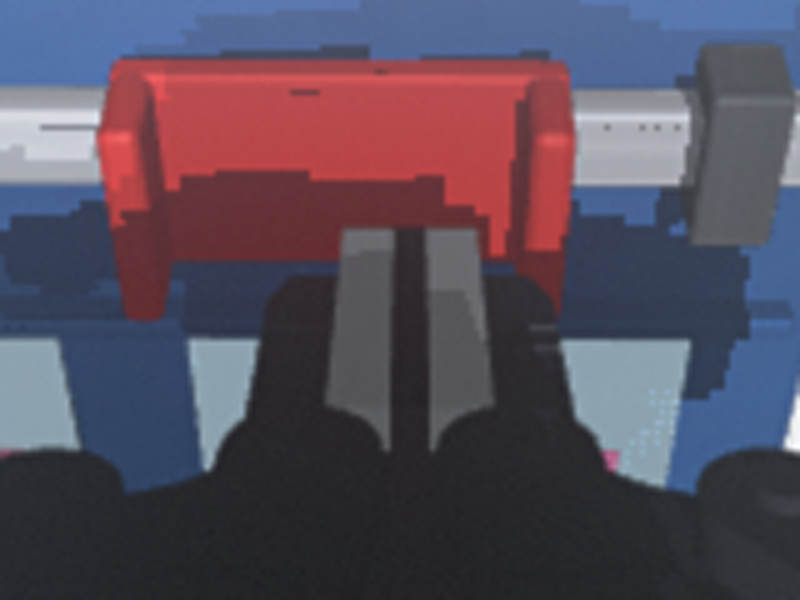

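View pics/scene2z.png

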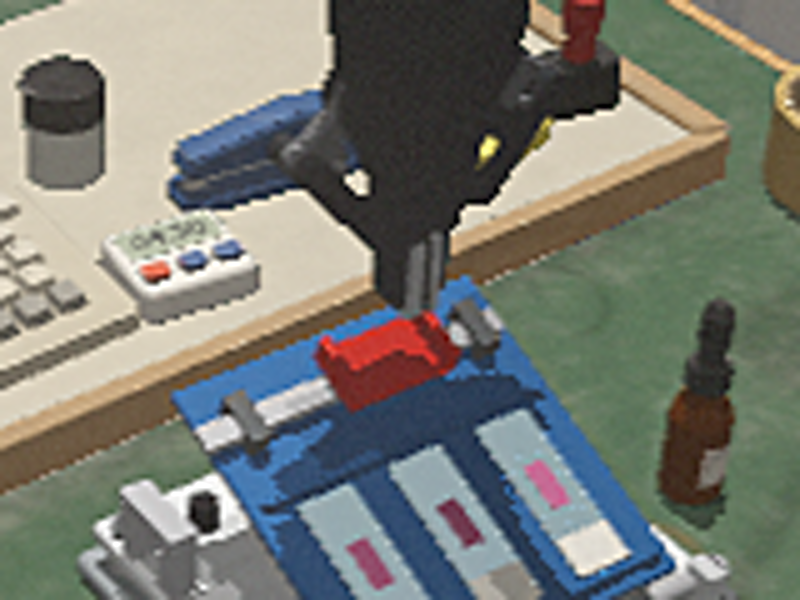

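Request:
{"name": "jog_arm", "arguments": {
  "dp": [
    [0.1,-0.1,0],
    [0.2,-0.2,0.1],
    [0.3,-0.3,0.3],
    [0.3,-0.3,0.5],
    [0.3,-0.3,0.5]
  ],
  "angular": [
    [0,0,0],
    [0,0,0],
    [0,0,0],
    [0,0,0],
    [0,0,0]
  ],
  "claw": [0,0,0,0,0]
}}

```text
t: 3.05
eef_pos: [0.5264, -0.1035, 0.1203]
tool_rot: [-0.0, 1.0, -0.014, -0.001]
contact_force: [-0.0, 0.1, 0.5]
gripper_width: -0.004
```

```bash
cat > look.py <<'E'
from h import *
import sys
k=sys.argv[1]
o=get_obs()
print("p",o["eef_pos"].round(4),"F",np.round(o["contact_force"],2),"M",np.round(o["torque"],2))
ims=[]
for n in ["wrist","scene"]:
    c=read_camera(n)
    u,v=proj(c,[o["eef_pos"]])[0]
    u,v=int(u),int(v); a=c["pixels"][max(0,v-60):max(0,v-60)+120,u-50:u+50]; ims.append(cv2.resize(a,(400,480),interpolation=cv2.INTER_CUBIC))
cv2.imwrite(f"pics/l{k}.png",np.hstack(ims))
E
python3 look.py 3
```

```text
p [ 0.5264 -0.1035  0.1203] F [-0.03  0.12  0.45] M [-0.07 -0.03  0.07]
```

View pics/l3.png

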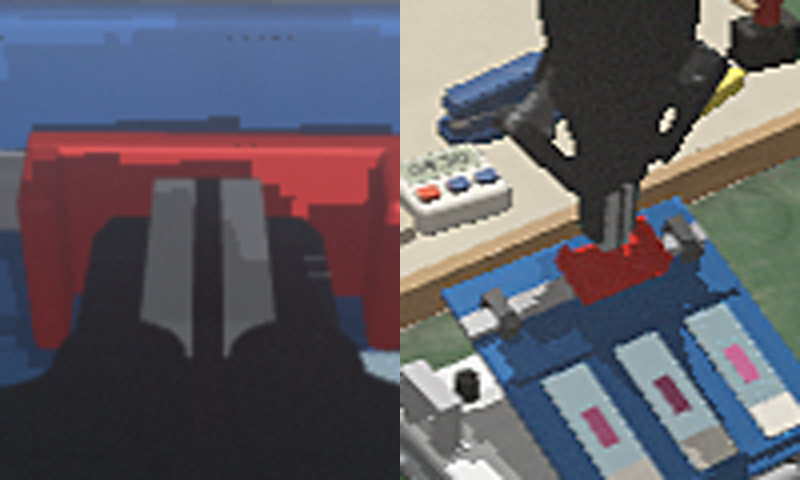

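Request:
{"name": "jog_arm", "arguments": {
  "dp": [
    [0,0,0.2],
    [0,0,0.4],
    [0,0,0.6],
    [0.05,0,0.8],
    [0.05,0,0.8]
  ],
  "angular": [
    [0,0,0],
    [0,0,0],
    [0,0,0],
    [0,0,0],
    [0,0,0]
  ],
  "claw": [0,0,0,0,0]
}}

```text
t: 3.65
eef_pos: [0.5286, -0.1038, 0.1009]
tool_rot: [-0.0, 1.0, -0.014, 0.0]
contact_force: [0.9, -0.2, 3.4]
gripper_width: -0.002
```

```bash
python3 look.py 4
```

```text
p [ 0.5286 -0.1038  0.1009] F [ 0.94 -0.16  3.39] M [-0.11 -0.25 -0.01]
```

View pics/l4.png

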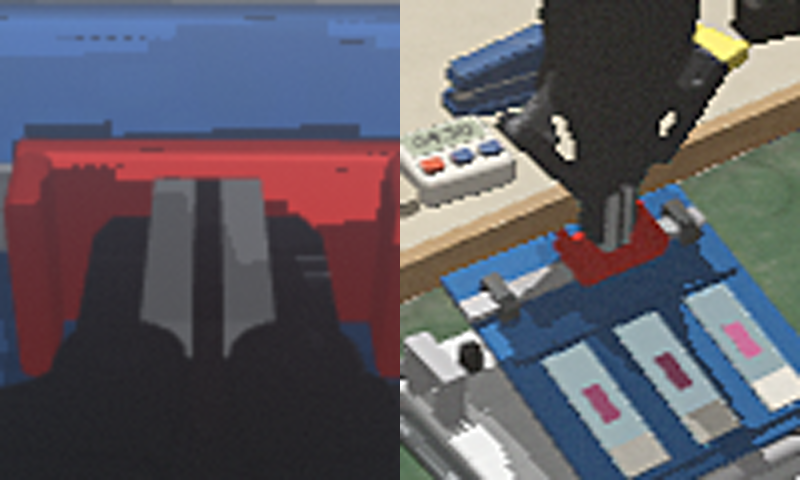

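Request:
{"name": "jog_arm", "arguments": {
  "dp": [
    [0.08,0,0.25],
    [0.16,0,0.5],
    [0.23,0,0.75],
    [0.3,0,1.0],
    [0.3,0,1.0]
  ],
  "angular": [
    [0,0,0],
    [0,0,0],
    [0,0,0],
    [0,0,0],
    [0,0,0]
  ],
  "claw": [0,0,0,0,0]
}}

```text
t: 4.25
eef_pos: [0.536, -0.1041, 0.0755]
tool_rot: [-0.0, 1.0, -0.014, -0.0]
contact_force: [0.5, -0.7, 5.4]
gripper_width: -0.001
```

Request:
{"name": "jog_arm", "arguments": {
  "dp": [
    [0.04,0,0.06],
    [0.08,0,0.12],
    [0.1,0,0.18],
    [0.1,0,0.24],
    [0.1,0,0.28]
  ],
  "angular": [
    [0,0,0],
    [0,0,0],
    [0,0,0],
    [0,0,0],
    [0,0,0]
  ],
  "claw": [0,0,0,0,0]
}}

```text
t: 4.75
eef_pos: [0.5373, -0.1041, 0.069]
tool_rot: [0.0, 1.0, -0.014, -0.001]
contact_force: [-1.0, -1.6, 6.0]
gripper_width: 0.002
```

Request:
{"name": "jog_arm", "arguments": {
  "dp": [
    [0.01,0,0.02],
    [0.02,0,0.04],
    [0.03,0,0.06],
    [0.03,0,0.08],
    [0.03,0,0.1]
  ],
  "angular": [
    [0,0,0],
    [0,0,0],
    [0,0,0],
    [0,0,0],
    [0,0,0]
  ],
  "claw": [0,0,0,0,0]
}}

```text
t: 5.25
eef_pos: [0.5376, -0.1042, 0.0665]
tool_rot: [0.0, 1.0, -0.014, -0.001]
contact_force: [-2.0, -0.6, 4.8]
gripper_width: -0.001
```

Request:
{"name": "jog_arm", "arguments": {
  "dp": [
    [0.0,0,0.02],
    [0.0,0,0.04],
    [0.0,0,0.06],
    [0.0,0,0.06],
    [0.0,0,0.06]
  ],
  "angular": [
    [0,0,0],
    [0,0,0],
    [0,0,0],
    [0,0,0],
    [0,0,0]
  ],
  "claw": [0,0,0,0,0]
}}

```text
t: 5.75
eef_pos: [0.5378, -0.1042, 0.065]
tool_rot: [0.0, 1.0, -0.014, -0.001]
contact_force: [-1.7, -0.9, 5.8]
gripper_width: 0.003
```

Request:
{"name": "jog_arm", "arguments": {
  "dp": [
    [0.0,0,0.02],
    [0.0,0,0.04],
    [0.0,0,0.06],
    [0.0,0,0.06],
    [0.0,0,0.06]
  ],
  "angular": [
    [0,0,0],
    [0,0,0],
    [0,0,0],
    [0,0,0],
    [0,0,0]
  ],
  "claw": [0,0,0,0,0]
}}

```text
t: 6.25
eef_pos: [0.538, -0.1042, 0.0636]
tool_rot: [0.0, 1.0, -0.014, -0.001]
contact_force: [-0.7, -0.1, 6.2]
gripper_width: -0.0
```

Request:
{"name": "jog_arm", "arguments": {
  "dp": [
    [0.0,0,0.02],
    [0.0,0,0.04],
    [0.0,0,0.04],
    [0.0,0,0.04],
    [0.0,0,0.04]
  ],
  "angular": [
    [0,0,0],
    [0,0,0],
    [0,0,0],
    [0,0,0],
    [0,0,0]
  ],
  "claw": [0,0,0,0,0]
}}

```text
t: 6.75
eef_pos: [0.538, -0.1042, 0.0626]
tool_rot: [0.0, 1.0, -0.014, -0.001]
contact_force: [-2.1, -0.6, 6.0]
gripper_width: 0.002
```

Request:
{"name": "jog_arm", "arguments": {
  "dp": [
    [0.0,0,0.02],
    [0.0,0,0.04],
    [0.0,0,0.04],
    [0.0,0,0.04],
    [0.0,0,0.04]
  ],
  "angular": [
    [0,0,0],
    [0,0,0],
    [0,0,0],
    [0,0,0],
    [0,0,0]
  ],
  "claw": [0,0,0,0,0]
}}

```text
t: 7.25
eef_pos: [0.5381, -0.1042, 0.0617]
tool_rot: [0.0, 1.0, -0.014, -0.001]
contact_force: [-1.2, -0.3, 5.3]
gripper_width: 0.003
```

Request:
{"name": "jog_arm", "arguments": {
  "dp": [
    [0.0,0,0.02],
    [0.0,0,0.04],
    [0.0,0,0.04],
    [0.0,0,0.04],
    [0.0,0,0.04]
  ],
  "angular": [
    [0,0,0],
    [0,0,0],
    [0,0,0],
    [0,0,0],
    [0,0,0]
  ],
  "claw": [0,0,0,0,0]
}}

```text
t: 7.75
eef_pos: [0.5382, -0.1042, 0.061]
tool_rot: [0.0, 1.0, -0.014, -0.001]
contact_force: [-1.7, 0.3, 8.1]
gripper_width: -0.004
```

Request:
{"name": "jog_arm", "arguments": {
  "dp": [
    [0.0,0,0.01],
    [0.0,0,0.02],
    [0.0,0,0.02],
    [0.0,0,0.02],
    [0.0,0,0.02]
  ],
  "angular": [
    [0,0,0],
    [0,0,0],
    [0,0,0],
    [0,0,0],
    [0,0,0]
  ],
  "claw": [0,0,0,0,0]
}}

```text
t: 8.25
eef_pos: [0.5383, -0.1042, 0.0608]
tool_rot: [0.0, 1.0, -0.015, -0.001]
contact_force: [-2.5, 0.1, 11.8]
gripper_width: -0.001
```

Request:
{"name": "jog_arm", "arguments": {
  "dp": [
    [0.0,0,0.01],
    [0.0,0,0.02],
    [0.0,0,0.02],
    [0.0,0,0.02],
    [0.0,0,0.02]
  ],
  "angular": [
    [0,0,0],
    [0,0,0],
    [0,0,0],
    [0,0,0],
    [0,0,0]
  ],
  "claw": [0,0,0,0,0]
}}

```text
t: 8.75
eef_pos: [0.5383, -0.1042, 0.0606]
tool_rot: [0.0, 1.0, -0.015, -0.001]
contact_force: [-3.7, 1.1, 15.1]
gripper_width: 0.002
```

Request:
{"name": "jog_arm", "arguments": {
  "dp": [
    [0.0,-0.05,0],
    [0.0,-0.1,0],
    [0.0,-0.15,0],
    [0.0,-0.2,0],
    [0.0,-0.2,0]
  ],
  "angular": [
    [0,0,0],
    [0,0,0],
    [0,0,0],
    [0,0,0],
    [0,0,0]
  ],
  "claw": [0,0,0,0,0]
}}

```text
t: 9.25
eef_pos: [0.5384, -0.0996, 0.0606]
tool_rot: [0.0, 1.0, -0.015, -0.001]
contact_force: [-3.7, -0.9, 14.8]
gripper_width: -0.002
```

```bash
python3 look.py 5
```

```text
p [ 0.5384 -0.0996  0.0606] F [-3.71 -0.93 14.79] M [-0.18  0.83 -0.01]
```

View pics/l5.png

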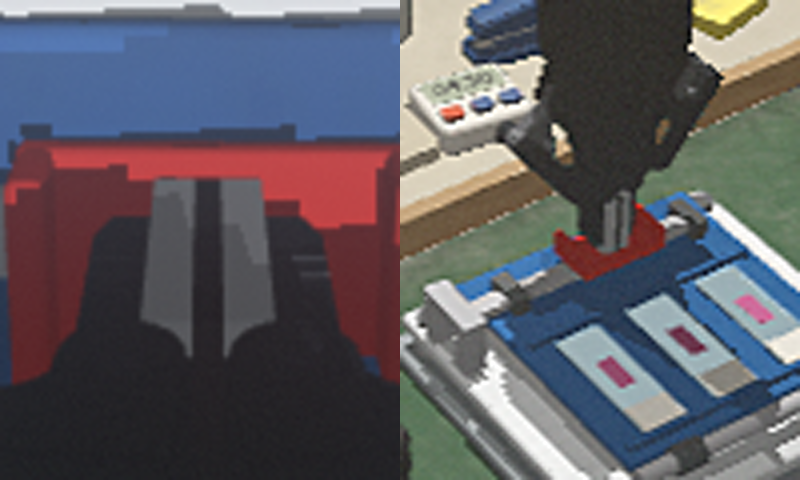

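Request:
{"name": "jog_arm", "arguments": {
  "dp": [
    [0.0,-0.05,0],
    [0.0,-0.1,0],
    [0.0,-0.15,0],
    [0.0,-0.2,0],
    [0.0,-0.2,0]
  ],
  "angular": [
    [0,0,0],
    [0,0,0],
    [0,0,0],
    [0,0,0],
    [0,0,0]
  ],
  "claw": [0,0,0,0,0]
}}

```text
t: 9.85
eef_pos: [0.5386, -0.0946, 0.0606]
tool_rot: [0.0, 1.0, -0.015, -0.001]
contact_force: [-2.9, -1.0, 15.5]
gripper_width: -0.002
```

Request:
{"name": "jog_arm", "arguments": {
  "dp": [
    [0.0,-0.05,0],
    [0.0,-0.1,0],
    [0.0,-0.15,0],
    [0.0,-0.2,0],
    [0.0,-0.2,0]
  ],
  "angular": [
    [0,0,0],
    [0,0,0],
    [0,0,0],
    [0,0,0],
    [0,0,0]
  ],
  "claw": [0,0,0,0,0]
}}

```text
t: 10.35
eef_pos: [0.5388, -0.0896, 0.0606]
tool_rot: [0.0, 1.0, -0.015, -0.001]
contact_force: [-4.3, -1.4, 15.3]
gripper_width: 0.002
```

```bash
python3 look.py 6
```

```text
p [ 0.5388 -0.0896  0.0606] F [-4.31 -1.44 15.29] M [-0.15  0.77  0.04]
```

View pics/l6.png

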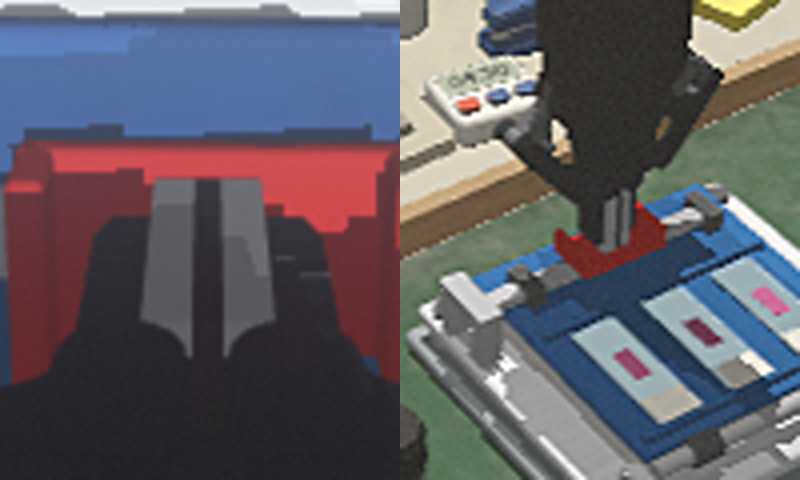

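Request:
{"name": "jog_arm", "arguments": {
  "dp": [
    [0.0,-0.05,0],
    [0.0,-0.1,0],
    [0.0,-0.15,0],
    [0.0,-0.18,0],
    [0.0,-0.18,0]
  ],
  "angular": [
    [0,0,0],
    [0,0,0],
    [0,0,0],
    [0,0,0],
    [0,0,0]
  ],
  "claw": [0,0,0,0,0]
}}

```text
t: 10.95
eef_pos: [0.539, -0.0851, 0.0607]
tool_rot: [0.0, 1.0, -0.015, -0.001]
contact_force: [-2.4, -0.7, 15.2]
gripper_width: 0.002
```

Request:
{"name": "jog_arm", "arguments": {
  "dp": [
    [0.0,-0.02,0],
    [0.0,-0.04,0],
    [0.0,-0.06,0],
    [0.0,-0.06,0],
    [0.0,-0.06,0]
  ],
  "angular": [
    [0,0,0],
    [0,0,0],
    [0,0,0],
    [0,0,0],
    [0,0,0]
  ],
  "claw": [0,0,0,0,0]
}}

```text
t: 11.45
eef_pos: [0.539, -0.0844, 0.0607]
tool_rot: [0.001, 1.0, -0.015, -0.001]
contact_force: [-3.8, -2.1, 14.1]
gripper_width: -0.001
```

```bash
python3 look.py 7
```

```text
p [ 0.539  -0.0844  0.0607] F [-3.83 -2.12 14.15] M [-0.54  0.77 -0.  ]
```

View pics/l7.png

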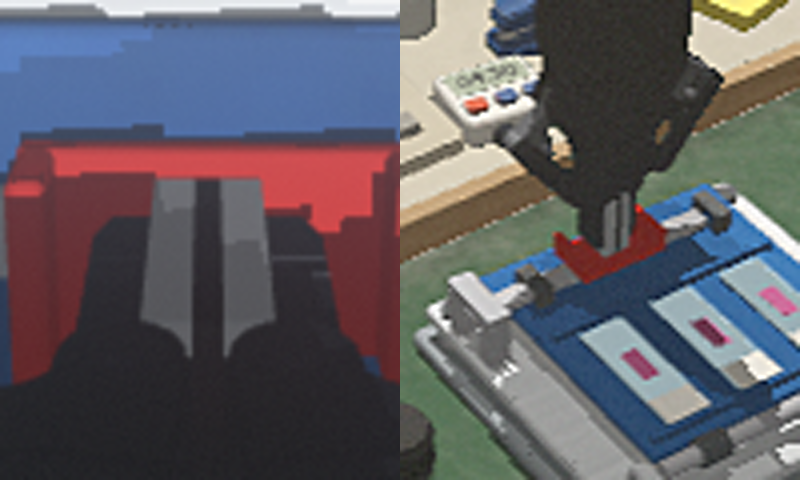

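Request:
{"name": "jog_arm", "arguments": {
  "dp": [
    [0.0,-0.03,0],
    [0.0,-0.06,0],
    [0.0,-0.09,0],
    [0.0,-0.12,0],
    [0.0,-0.12,0]
  ],
  "angular": [
    [0,0,0],
    [0,0,0],
    [0,0,0],
    [0,0,0],
    [0,0,0]
  ],
  "claw": [0,0,0,0,0]
}}

```text
t: 12.05
eef_pos: [0.539, -0.0841, 0.0607]
tool_rot: [0.002, 1.0, -0.016, -0.0]
contact_force: [-2.5, -7.8, 13.7]
gripper_width: 0.003
```

```bash
python3 rel.py
```

```text
t 12.05 p [ 0.539  -0.0841  0.0607] F [-2.49 -7.84 13.65] w 0.003 axes x [ 9.995e-01 -3.180e-02 -9.000e-04] z [-0.0011 -0.0042 -1.    ]
```

Request:
{"name": "jog_arm", "arguments": {
  "dp": [
    [0.0,0.03,0],
    [0.0,0.06,0],
    [0.0,0.09,0],
    [0.0,0.09,0],
    [0.0,0.09,0]
  ],
  "angular": [
    [0,0,0],
    [0,0,0],
    [0,0,0],
    [0,0,0],
    [0,0,0]
  ],
  "claw": [0,0,0,0,0]
}}

```text
t: 12.55
eef_pos: [0.539, -0.0843, 0.0607]
tool_rot: [0.001, 1.0, -0.015, -0.001]
contact_force: [-3.5, -4.1, 13.7]
gripper_width: -0.001
```

Request:
{"name": "jog_arm", "arguments": {
  "dp": [
    [0.0,0.0,-0.04],
    [0.0,0,-0.08],
    [0.0,0,-0.12],
    [0.0,0,-0.16],
    [0.0,0,-0.22]
  ],
  "angular": [
    [0,0,0],
    [0,0,0],
    [0,0,0],
    [0,0,0],
    [0,0,0]
  ],
  "claw": [0,0,0,0,0]
}}

```text
t: 13.05
eef_pos: [0.5385, -0.0825, 0.0647]
tool_rot: [-0.0, 1.0, -0.015, -0.001]
contact_force: [-1.0, -0.2, 0.8]
gripper_width: 0.004
```

Request:
{"name": "jog_arm", "arguments": {
  "dp": [
    [0,0,-0.3],
    [0,0,-0.7],
    [0,0,-1.3],
    [0,0,-2.2],
    [0,0,-3.2]
  ],
  "angular": [
    [0,0,0],
    [0,0,0],
    [0,0,0],
    [0,0,0],
    [0,0,0]
  ],
  "claw": [0,0,0,0,0]
}}

```text
t: 13.55
eef_pos: [0.539, -0.082, 0.1462]
tool_rot: [-0.0, 1.0, -0.014, -0.001]
contact_force: [0.3, -1.1, 1.0]
gripper_width: -0.0
```

Request:
{"name": "jog_arm", "arguments": {
  "dp": [
    [-0.8,0.5,-0.5],
    [-1.6,1.5,-1],
    [-2.0,2.8,-1],
    [-2.0,4.2,-1],
    [-2.0,5.0,-1]
  ],
  "angular": [
    [0,0,0],
    [0,0,0],
    [0,0,0],
    [0,0,0],
    [0,0,0]
  ],
  "claw": [0,0,0,0,0]
}}

```text
t: 14.05
eef_pos: [0.4853, -0.2087, 0.1714]
tool_rot: [0.001, 1.0, -0.016, 0.0]
contact_force: [0.0, -0.2, -0.8]
gripper_width: -0.001
```

```bash
python3 - <<'E'
from h import *
x,y,w=.4809,-.0935,-.0285; M=R.from_euler('z',w).as_matrix()
o=get_obs(); print(o["t"],o["eef_pos"],o["contact_force"])
out=[]
for n,(u0,v0) in [("top",(290,160)),("scene",(280,140))]:
    c=read_camera(n); im=cv2.resize(c["pixels"],None,fx=4,fy=4,interpolation=cv2.INTER_CUBIC)
    cv2.imwrite(f"pics/end_{n}_raw.png",im[v0*4:v0*4+520,u0*4:u0*4+600])
    for a,col in [(0,(0,255,255)),(.015,(0,255,0))]:
        P=[M@np.array(plate(s,yy+.020,.024,0,a))+[x,y,0] for s,yy in [(.122,.016),(.152,.016),(.152,-.036),(.122,-.036)]]
        cv2.polylines(im,[(proj(c,P)*4+1.5).astype(int)],True,col,1)
    cv2.imwrite(f"pics/end_{n}.png",im[v0*4:v0*4+520,u0*4:u0*4+600])
E
```

```text
14.05 [ 0.48528148 -0.20865924  0.17137506] [ 0.04025756 -0.22567758 -0.75400124]
```

View pics/end_top.png

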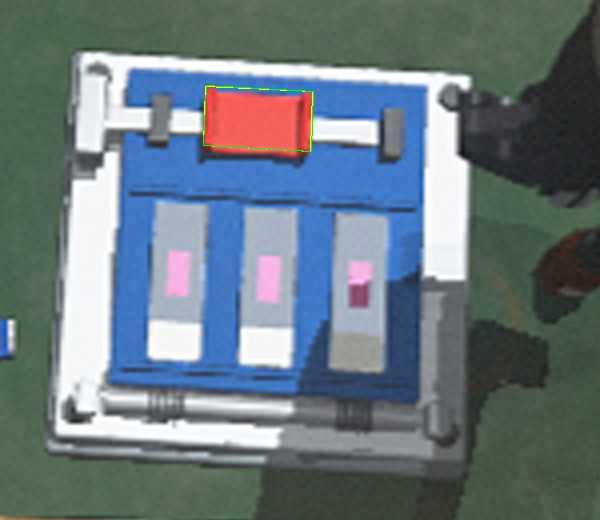

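View pics/end_scene.png

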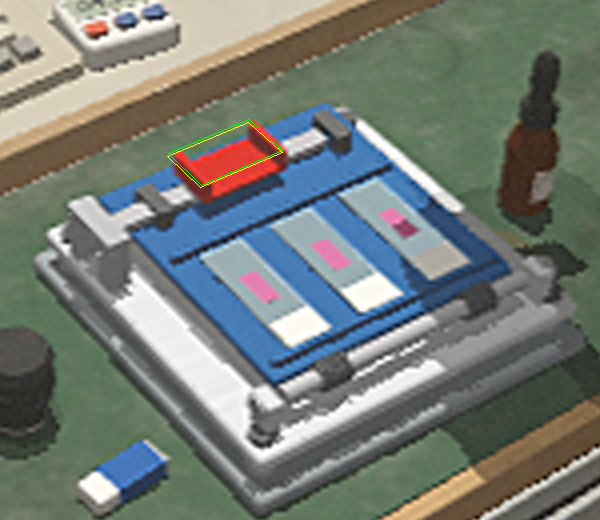

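Request:
{"name": "jog_arm", "arguments": {
  "dp": [
    [0,0,-0.5],
    [0,0,-1],
    [0,0,-1],
    [0,0,-1],
    [0,0,-1]
  ],
  "angular": [
    [0,0,0],
    [0,0,0],
    [0,0,0],
    [0,0,0],
    [0,0,0]
  ],
  "claw": [0,0,0,0,0]
}}

```text
t: 14.65
eef_pos: [0.486, -0.2053, 0.1952]
tool_rot: [-0.0, 1.0, -0.014, -0.0]
contact_force: [-0.7, -0.4, -1.0]
gripper_width: -0.0
```

```bash
python3 -c "
from station import *
print(get_obs()['contact_force']); print(hand_in())"
```

```text
[-0.70461032 -0.4133286  -1.04729368]
the job is handed in; nothing more can be done
None
```

I pushed the plate down with shut fingers on the saddle floor until it met its stops. I then slid the bolt home at about 14–15 N downward, backed off the side push, lifted clear and handed the job in at about 14.7 s.

- **Plate:** the force rose steeply with the fingertips at z ≈ 0.061 m, which is where the plate met its stops. The largest force I read was about 16 N in total, well under 25 N, though readings come only at the end of each move.
- **Bolt:** it went with the finger for 20.1 mm, then resisted a sideways push of 7.8 N without moving, so it is at its end stop. The top picture gives about 20.7 mm of saddle travel.
- **After release:** the reading was about 1 N (noise) with the tip at z = 0.065 m. The pictures show the plate flat, the nose under the keeper and the slides in place. The bottle and eraser look unmoved, as does the eyepiece where the picture shows it, though I did not measure them.
- **Disagreement:** in the scene camera the saddle sits about 1.5 pixels (roughly 2 mm) off the predicted outline, while in the top camera it matches. That is about the calibration error.

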